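# Turn the slide box round the corner post and dock it

### The job

Turn the closed wooden slide box a quarter turn, anticlockwise seen from above, by pushing it round the fixed corner post of the docking plate, so that its hinged back lies along the fence and its brass hook faces the robot side. Then slide it along the fence and press it home against the end stop with a push of about 15 newtons, leaving it flush with fence and stop. Keep the box flat on the plate, never press it with more than 30 newtons, and leave the things around in place.

Things in the scene. Friction and masses are not known exactly. Their poses are not given: they have to be found in the camera images.
- docking_plate: Fixed aluminium plate, 240 (x) x 350 (y) x 4 mm thick, screwed to the worktop; origin at the centre of its underside. Its +x points away from the robot, +y to the left (turned by up to about 0.2 rad). It carries the corner post, fence and end stop; the slide box stands on it. Everything below about the plate is given in its own axes.
- corner_post: Fixed upright round steel post, 20 mm diameter, 45 mm tall, at the left end of the fence; origin at the centre of its foot, at (50, 15, 4) mm on the plate.
- fence: Fixed aluminium bar at the back of the plate, 14 mm thick (x), 163 mm long (y), 34 mm tall, starting 12 mm to the right (-y) of the post's axis; origin at the centre of its underside. Its near (-x) face lies at plate x = 40 mm, flush with the post's near side.
- end_stop: Fixed low block with a thin rubber facing at the fence's right end, 60 mm long (x), 34 mm tall, square to the fence; its face looks to plate +y at plate y = -150 mm. Origin at the foot of that face, at plate (0, -150, 4) mm. Unyielding: force rises steeply once the box touches. It needs 3 to 30 N from the box for at least 0.2 s; friction on the plate takes 3 to 8 N of the push.
- slide_box: Closed wooden slide box, loose, 90 (x) x 150 (y) x 49 mm, about 0.8 kg, too broad to grip; lid fixed shut. Origin on its underside: front with thin brass hook at x = -46 mm, hinged back at x = +44, ends at y = -75 and +75. Starts left of the post, its back 10 to 30 mm from it, yaw about -1.57 to the plate, far end 8 to 22 mm past the post's axis; must end at yaw 0.
- box_back (a point): Middle of the box's hinged back face, 20 mm above its underside.
- box_front (a point): Middle of the box's front (hook) face, 20 mm above its underside.
- box_right_end (a point): Middle of the box's end face at its own y = -75 mm, 20 mm above its underside; this end meets the end stop.
- home (a point): Inner corner where the face of the fence and the face of the end stop meet, at plate level; axes as the plate's. Docked, the box back is at its x = 0 and the box right end at its y = 0.
- cover_slips: Bystander: small card box 30x56x25 mm standing on the plate behind the fence; leave alone.
- weigh_bottle: Bystander: small stoppered glass weighing bottle, 37 mm across, 55 mm tall, at the back.
- beaker: Bystander: small clear beaker, 45 mm across, 57 mm tall, back left.
- petri_dish: Bystander: petri dish, 60 mm across, 14 mm tall, left.
- match_box: Bystander: small card box 36x52x15 mm, left.
- syringe: Bystander: syringe lying at the near left, 100 mm long.
- amber_bottle: Bystander: capped bottle, 51 mm across, 89 mm tall, right.

How it is judged (in metres and radians):
On the way, in this order (a step that is already met when the one before it is completed fails the run):
1. the box is part way round (20 to 70 degrees to go), bearing on the corner post (angle between the x axis of slide_box and the x axis of docking_plate, either way round between 0.35 and 1.22 rad and contact force between slide_box and corner_post above 0.4 N), for 0.1 s.
2. the box has made its quarter turn: back along the fence, hook to the robot side (angle between the x axis of slide_box and the x axis of docking_plate, either way round below 0.05 rad and x of box_front in the frame of docking_plate below -0.02 m and x of box_back in the frame of home between -0.004 and 0.004 m), for 0.2 s.
3. the box, along the fence, is pressed home on the end stop with 3 N or more (contact force between slide_box and end_stop above 3 N and angle between the x axis of slide_box and the x axis of docking_plate, either way round below 0.05 rad and x of box_back in the frame of home between -0.008 and 0.008 m), for 0.2 s.
At the end, for the whole second after the job is handed in: The slide box lies at rest flat on the plate, hook side to the robot, its back within 3 mm of the fence face and its right end within 3 mm of the end stop's face, square to the plate within 0.03 rad (1.7 degrees) (angle between the x axis of slide_box and the x axis of docking_plate, either way round below 0.03 rad and x of box_front in the frame of docking_plate below -0.02 m and x of box_back in the frame of home between -0.003 and 0.003 m and y of box_right_end in the frame of home between -0.003 and 0.003 m and angle between slide_box's own z axis and vertical below 0.03 rad and z of slide_box in the frame of docking_plate below 0.008 m and linear speed of slide_box below 0.01 m/s); the robot touches nothing.
It fails at once if the box is pressed with more than 30 N by the robot or against post, fence or end stop (contact force between slide_box and the arm above 30 N or contact force between slide_box and the fingers above 30 N or contact force between slide_box and corner_post above 30 N or contact force between slide_box and fence above 30 N or contact force between slide_box and end_stop above 30 N).
It fails at once if the box is lifted off the plate or tipped (angle between slide_box's own z axis and vertical above 0.12 rad or z of slide_box in the frame of docking_plate above 0.016 m).
It fails at once if a bystander is moved by more than 20 mm (distance of any of cover_slips, weigh_bottle, beaker, petri_dish, match_box, syringe, amber_bottle from where it was at the start of the episode above 0.02 m).
It also fails if it takes over 72 s, if anything falls off the work surface, if the arm or the gripper's body presses on something with over 40 N, if the wrist force passes 120 N, or if a joint passes its speed limit or range.

### The arm

A 6-joint arm with a two-finger parallel gripper is mounted at the origin on a cart in front of the work surface, level with it; the furniture and walls round the work are solid. World frame = base frame: x ahead of the robot, y to its left, z up, the work surface at z = 0. Lengths are in m, angles in degrees, forces in N, time in s.
With the tool pointing down it reaches from about 0.25 to 0.725 m from the base axis. Payload 9.7 kg.
Tool frame: the origin (TCP) lies at the centre of the arm's flange, where the gripper is bolted on; the fingertips stand 173 mm ahead of it and the grasp point (between the pads) lies 155 mm ahead of it; z points along the fingers, y is the line along which they close (so a half turn about z gives the same grasp; the last joint's range is limited). The gripper opens to 85 mm and grips with 20 to 120 N. Pads are 22 mm wide; open, the fingers measure 114 mm over their backs; the gripper's body (76 mm by 85 mm) begins 54 mm behind the grasp point. The pads swing forward as they close: fully open they stand 13 mm farther back than shut.
Start: joints at [0, 4.979, 10.078, 95.1, 0, 90], TCP at [0.55, 0, 0.405] pointing down, gripper open.
Joint ranges: [-179.16, 179.16], [-48.56, 103.87], [-65.8, 70.77], [-126.05, 130.52], [-82.76, 87.17], [-180, 180]. Speed limits (degrees/s): [127.2, 127.2, 147.25, 180, 180, 180].

### API

Orientations are given as [roll, pitch, yaw] about the fixed x, y, z axes, in that order (R = Rz(yaw) Ry(pitch) Rx(roll)).
In Python, from workcell import monitor, camera, get_calibration, bot gives the robot as it stands.
- The arm moves only by the tool carry_out, never from a script. Its argument "targets" is text: rows parted by semicolons, each of 7 numbers parted by spaces: the shift along the tool's x, y, z in units of 0.04 m (1.0 is 0.04 m), then the turn, a rotation vector about the tool's x, y, z in units of 0.1 rad (1.0 is 0.1 rad), then the opening, from -1 (shut) to 1 (fully open), so that 0 is half open. A call has exactly 8 rows; each row shifts and turns the commanded pose from where the row before left it, along the tool's axes as they then stand; what a row does not reach is not made up. A row lasts 1/12 s, in which the tool goes at most 41.7 mm and 7.16 degrees, less where a joint would pass 70% of its speed; a pose out of reach is approached as far as the arm can. A call with a number of a shift or a turn outside -1 to 1 is refused whole. A call with a gripper value outside its range is refused whole. The fingers move at their own pace and stop on an object; "newtons" is the grip in N (left out, the last holds). Time passes only in rows, so rows that do not move let the fingers close, or fill a call up. It gives the time, the measured TCP pose, the force, the opening and the grip force at its end, in the units of the state.
- monitor.get_obs(): the state, without advancing time (a new reading comes with each control period).
- camera(name): name is "scene" or "side" or "wrist"; returns the picture (480x640x3 uint8, red, green, blue); there is no depth.
- get_calibration(name): a dict with "fx", "fy", "cx", "cy" (pixels), "view" (4x4, takes a point from world to camera coordinates). Camera axes: x right, y down, z forward; pixel columns grow to the right and rows downward; lengths in m; the calibration is good to about 2 mm. The wrist camera is an equidistant fisheye: a pixel r from the principal point sees the ray r / f radians off the axis. A picture is of the moment at which its call begins: read the wrist's pose just before it. get_calibration takes no time and is no camera call; for the wrist camera it gives the pose at the moment of the call.
- bot.job_done(): hands the job in; it is judged then, once.
The state is a dict: "time": time; "q": joint angles; "qd": joint speeds; "joint_efforts": joint torques, N m; "ee_pos": TCP position; "tcp_rot": TCP orientation; "wrist_force": force on the tool from outside, world axes, zero at the start; "torque": the same for the moment, N m; "opening": finger opening in m; "grasp_force": force on a finger pad.
Only numpy, scipy, OpenCV 4.12 (cv2) and the standard library are available. Lean on these libraries where they do the work, as an engineer would, in place of code of your own. Each camera call takes 0.05 s, during which the arm holds its last target. There are 200 camera calls.

## Working session

There is one attempt and no reset: what is moved stays moved. The work goes in short steps, Python scripts to look and compute and a tool call to move; the robot and the scene stay as the last step left them, time stands still between calls to the robot, and variables do not carry over. Pictures are saved under pics/ and viewed, at most 10 in all, crops included, and the job is handed in when it is done.

Besides the shell and the picture viewer there is one more tool, called as name(argument=value, ...) on one line, values as JSON. carry_out: Moves the arm, as the interface text tells. Shifts and turns lie within -1 to 1; 1 stands for 0.04 m of shift or 0.1 rad of turn. Its arguments: {"type":"object","properties":{"targets":{"type":"string"},"newtons":{"type":"number"}},"required":["targets"]}

```bash
mkdir -p pics; python3 - <<'E'
from workcell import monitor,camera,get_calibration,bot
import cv2,numpy as np
print(monitor.get_obs())
for n in("scene","side"):
    cv2.imwrite(f"pics/{n}0.png",camera(n)[:,:,::-1]); 
    c=get_calibration(n); print(n,c["fx"],c["fy"],c["cx"],c["cy"],np.round(c["view"],4).tolist())
E
```

```text
{'time': 0.0, 'q': array([1.80025555e-04, 5.00957457e+00, 1.00339353e+01, 9.50982496e+01,
       3.92612858e-04, 9.00011411e+01]), 'qd': array([-0.09295887, -0.03091533,  0.10761848,  0.01449801,  0.05075355,
        0.00545649]), 'joint_efforts': array([ 7.68234549e-04, -5.20392072e+01,  4.64802504e+01,  1.63646933e-02,
        2.23589603e-05, -6.77332673e-05]), 'ee_pos': array([5.49998977e-01, 2.49284445e-06, 4.03992905e-01]), 'tcp_rot': array([-1.79926111e+02, -3.91140908e-04,  8.99990384e+01]), 'wrist_force': array([-0.10624917,  0.13532696, -0.32865941]), 'torque': array([-0.01929145, -0.00322464,  0.00215128]), 'grasp_force': 0.0, 'opening': 0.08558773644259891}
scene 584.1631620870644 584.1631620870644 309.2641466194322 238.19786082528378 [[-0.6672, -0.7448, -0.0111, 0.3991], [-0.5432, 0.4966, -0.677, 0.3192], [0.5098, -0.4456, -0.7359, 1.0947], [0.0, 0.0, 0.0, 1.0]]
side 469.1461691299464 469.1461691299464 316.9219186832803 240.99415572165674 [[0.867, -0.4977, -0.0226, -0.4841], [-0.3197, -0.5209, -0.7915, 0.2237], [0.3822, 0.6935, -0.6108, 1.0562], [0.0, 0.0, 0.0, 1.0]]
```

View pics/scene0.png

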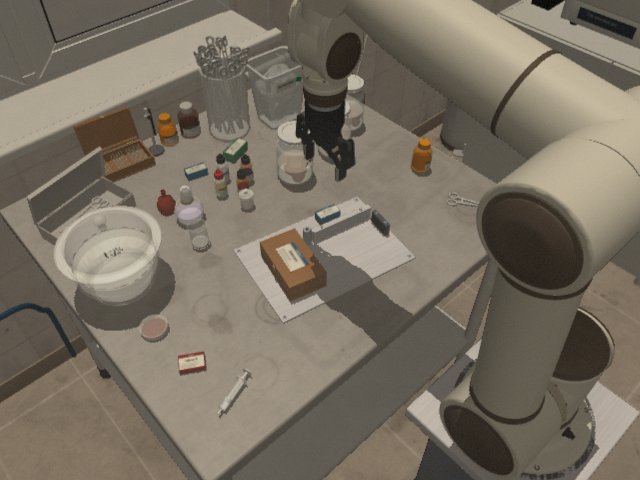

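View pics/side0.png

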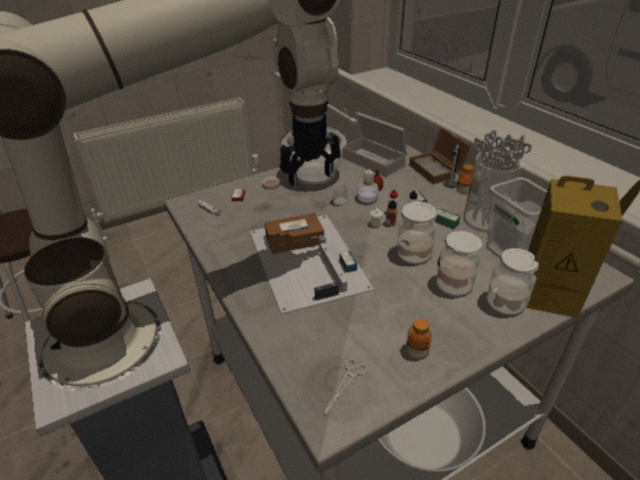

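The plate in the scene view spans corners of about (236,253), (284,317), (413,257) and (360,199). The box is at about (292,265) and the post at (308,232). I'll zoom in for better corner positions.

```bash
python3 - <<'E'
from workcell import camera
import cv2
im=cv2.imread("pics/scene0.png")[190:325,225:425]
cv2.imwrite("pics/crop0.png",cv2.resize(im,None,fx=4,fy=4,interpolation=cv2.INTER_CUBIC))
cv2.imwrite("pics/wrist0.png",camera("wrist")[:,:,::-1])
E
```

```text
(no output)
```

View pics/crop0.png

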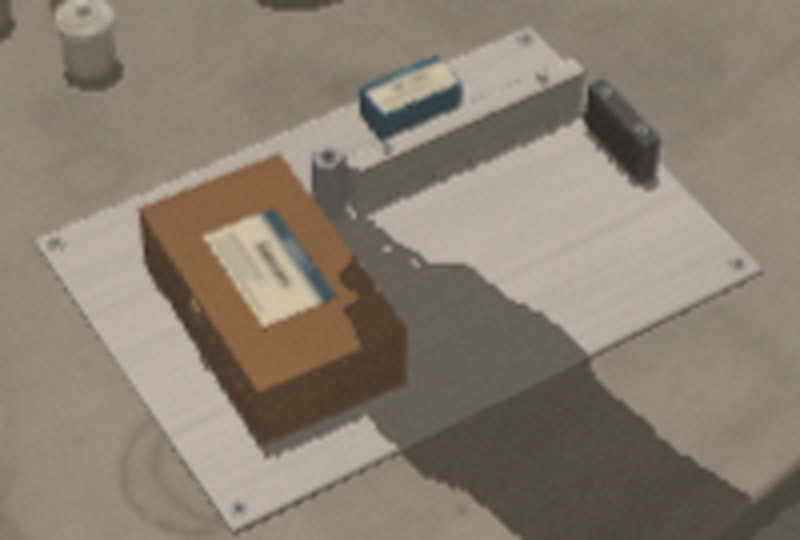

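View pics/wrist0.png

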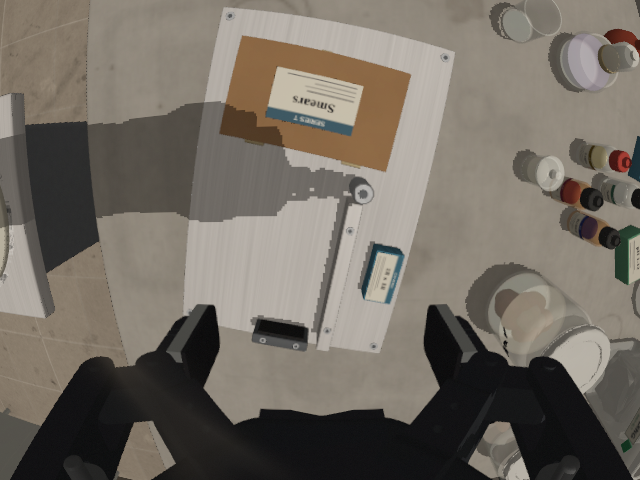

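The wrist view shows plate corners at about (224,9), (454,51), (380,352) and (186,313). The box top corners are at (242,36), (411,72), (387,171) and (220,134), and the post top is at (362,192). The fence runs down to the stop at (280,333).

```bash
cat > h.py <<'E'
import numpy as np,cv2
from workcell import monitor,camera,get_calibration,bot
def ray(n,p,z,c=None):
    c=c or get_calibration(n); V=np.array(c["view"]); x=(p[0]-c["cx"])/c["fx"]; y=(p[1]-c["cy"])/c["fy"]
    if n=="wrist":
        t=np.hypot(x,y); d=np.array([x/t*np.sin(t),y/t*np.sin(t),np.cos(t)])
    else: d=np.array([x,y,1.])
    R=V[:3,:3]; o=-R.T@V[:3,3]; w=R.T@d
    return (o+w*(z-o[2])/w[2])[:2]
def fit(model,pts):  # rigid 2D: world = R model + t
    m=np.array(model);p=np.array(pts);mc=m-m.mean(0);pc=p-p.mean(0)
    a=np.arctan2((mc[:,0]*pc[:,1]-mc[:,1]*pc[:,0]).sum(),(mc*pc).sum())
    R=np.array([[np.cos(a),-np.sin(a)],[np.sin(a),np.cos(a)]]);t=p.mean(0)-R@m.mean(0)
    return a,t,np.linalg.norm(m@R.T+t-p,axis=1)
E
python3 - <<'E'
from h import *
np.set_printoptions(precision=4,suppress=True)
P=[(.12,.175),(-.12,.175),(-.12,-.175),(.12,-.175)]
B=[(-.045,.075),(-.045,-.075),(.045,-.075),(.045,.075)]
W=dict(P=[(454,51),(224,9),(186,313),(380,352)],B=[(411,72),(242,36),(220,134),(387,171)],post=(362,192),stop=[(258,322),(308,325)])
cr=lambda l:[(225+x/4,190+y/4) for x,y in l]
S=dict(P=cr([(38,240),(237,530),(760,270),(530,30)]),post=cr([(330,155)])[0])
S['B']=cr([(140,210),(262,390),(405,325),(280,155)])
B=[(-.045,.075),(-.045,-.075),(.045,-.075),(.045,.075)]
for n,D in(("wrist",W),("scene",S)):
    a,t,e=fit(P,[ray(n,p,.004) for p in D['P']]);print(n,"plate",a,t,e)
    R=np.array([[np.cos(a),-np.sin(a)],[np.sin(a),np.cos(a)]])
    f=lambda q:(R.T@(q-t))
    print("post in plate",f(ray(n,D['post'],.049)))
    c=np.array([f(ray(n,p,.053)) for p in D['B']]);print("box corners in plate",c.tolist())
    o=ray(n,D['post'],.049);print("post world",o)
E
```

```text
wrist plate -0.189000306206769 [0.5364 0.0147] [0.0033 0.0045 0.0069 0.0013]
post in plate [0.0474 0.0146]
box corners in plate [[0.06731844788494909, 0.12823487773246758], [-0.08129851632221086, 0.13264518108345028], [-0.08491704619667897, 0.04372651962422784], [0.06449237230466294, 0.03792909661722768]]
post world [0.5857 0.0201]
scene plate -0.19361324860522797 [0.5294 0.0151] [0.0024 0.0031 0.0031 0.0039]
post in plate [0.0523 0.0133]
box corners in plate [[0.0679334720875014, 0.12825562753167435], [-0.07892191069815728, 0.1324740814707216], [-0.08046932669887133, 0.044986850175515264], [0.06396000346690753, 0.039707410660134126]]
post world [0.5833 0.0181]
```

Both views agree. The plate yaw is about -0.191 with its centre near (0.5325, 0.0145). The box yaw to the plate is about -1.60, its front is at plate y≈0.131, and its far end is about 16 mm past the post. I'll use the closed fingers as a pusher and start to the left of the box's front.

carry_out(targets="0.575 0.04 0 0 0 0 -1;0.575 0.04 0 0 0 0 -1;0.575 0.04 0 0 0 0 -1;0.575 0.04 0 0 0 0 -1;0.575 0.04 0 0 0 0 -1;0.575 0.04 0 0 0 0 -1;0.575 0.04 0 0 0 0 -1;0.575 0.04 0 0 0 0 -1", newtons=40)

```text
time: 0.82
ee_pos: [0.5627, 0.1852, 0.4044]
tcp_rot: [-180.0, 0.0, 90.0]
wrist_force: [-0.2, -1.3, -0.5]
opening: 0.0001
grasp_force: 0.0
```

carry_out(targets="0 0 0.6 0 0 0.55 -1;0 0 0.6 0 0 0.55 -1;0 0 0.6 0 0 0.55 -1;0 0 0.6 0 0 0.55 -1;0 0 0.6 0 0 0 -1;0 0 0.6 0 0 0 -1;0 0 0.6 0 0 0 -1;0 0 0.6 0 0 0 -1")

```text
time: 1.48
ee_pos: [0.5626, 0.1839, 0.2113]
tcp_rot: [-180.0, 0.0, 77.4]
wrist_force: [-0.7, 0.2, 0.0]
opening: 0.0003
grasp_force: 0.0
```

```bash
python3 - <<'E'
from h import *
o=monitor.get_obs();print(o['time'],o['ee_pos'],o['tcp_rot'],o['q'],o['wrist_force'],o['opening'])
cv2.imwrite("pics/wrist1.png",camera("wrist")[:,:,::-1])
E
```

```text
1.4833 [0.56255323 0.18394477 0.21126392] [-1.79979604e+02  1.21250898e-02  7.73974673e+01] [ 1.81068137e+01  1.13353884e+01 -4.26415759e+00  7.44241816e+01
 -9.09845879e-06  1.20709349e+02] [-0.66801898  0.22420348  0.04231105] 0.0002567101008708123
```

View pics/wrist1.png

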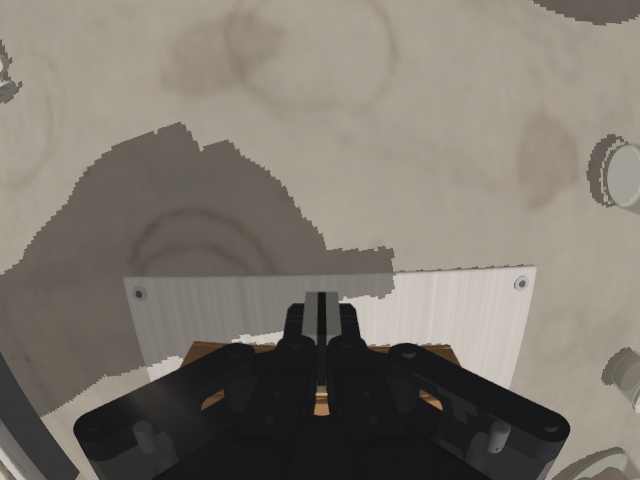

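The pusher stands centred about 30 mm in front of the hook face, with the box edges at columns 195 and 458 and the finger at 322. I'll lower it and start pushing.

carry_out(targets="0 0.1 0.25 0 0 0 -1;0 0 0.25 0 0 0 -1;-0.1 0 0 0 0 0 -1;-0.1 0 0 0 0 0 -1;-0.1 0 0 0 0 0 -1;-0.1 0 0 0 0 0 -1;-0.1 0 0 0 0 0 -1;-0.1 0 0 0 0 0 -1")

```text
time: 2.2
ee_pos: [0.5615, 0.1592, 0.1934]
tcp_rot: [179.9, -0.0, 77.4]
wrist_force: [0.4, -0.3, -0.1]
opening: -0.0001
grasp_force: 0.0
```

carry_out(targets="-0.06 0 0 0 0 0 -1;-0.06 0 0 0 0 0 -1;-0.06 0 0 0 0 0 -1;-0.06 0 0 0 0 0 -1;-0.06 0 0 0 0 0 -1;-0.06 0 0 0 0 0 -1;-0.06 0 0 0 0 0 -1;-0.06 0 0 0 0 0 -1")

```text
time: 2.87
ee_pos: [0.5574, 0.1415, 0.1929]
tcp_rot: [180.0, -0.1, 77.4]
wrist_force: [1.4, 6.6, -1.0]
opening: 0.0
grasp_force: 2.8
```

```bash
python3 - <<'E'
from h import *
im=camera("scene")[190:325,225:425,::-1]
cv2.imwrite("pics/crop1.png",cv2.resize(im,None,fx=4,fy=4,interpolation=cv2.INTER_CUBIC))
E
```

```text
(no output)
```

View pics/crop1.png

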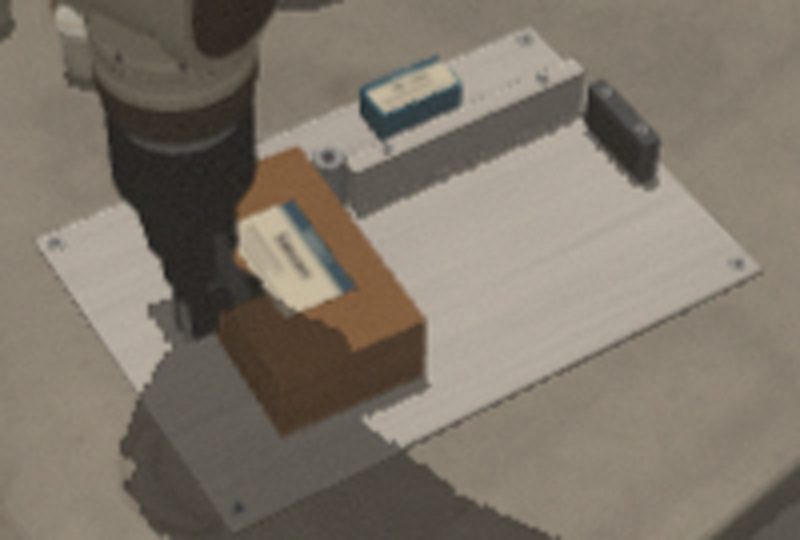

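The box has slid square towards the post against about 6.6 N of friction, with only a few mm of gap left; its near-right top corner is at crop (427,320). I'll close the gap and start the arc round the post.

carry_out(targets="-0.05 0 0 0 0 0 -1;-0.05 0 0 0 0 0 -1;-0.05 0 0 0 0 0 -1;-0.055 -0.1 0 0 0 -0.4 -1;-0.055 -0.1 0 0 0 -0.4 -1;-0.055 -0.1 0 0 0 -0.4 -1;-0.055 -0.1 0 0 0 -0.4 -1;-0.055 -0.1 0 0 0 -0.4 -1")

```text
time: 3.58
ee_pos: [0.5338, 0.1292, 0.1929]
tcp_rot: [-179.9, -0.4, 89.1]
wrist_force: [-5.4, 19.2, 2.5]
opening: 0.0001
grasp_force: 9.3
```

carry_out(targets="-0.055 -0.1 0 0 0 -0.4 -1;-0.055 -0.1 0 0 0 -0.4 -1;-0.055 -0.1 0 0 0 -0.4 -1;-0.055 -0.1 0 0 0 -0.4 -1;-0.055 -0.1 0 0 0 -0.4 -1;-0.055 -0.1 0 0 0 -0.4 -1;-0.055 -0.1 0 0 0 -0.4 -1;-0.055 -0.1 0 0 0 -0.4 -1")

```text
time: 4.25
ee_pos: [0.5041, 0.1074, 0.1929]
tcp_rot: [-180.0, -0.3, 107.4]
wrist_force: [-7.2, 15.9, 5.2]
opening: 0.0003
grasp_force: 8.9
```

```bash
python3 - <<'E'
from h import *
im=camera("scene")[190:325,225:425,::-1]
cv2.imwrite("pics/crop2.png",cv2.resize(im,None,fx=4,fy=4,interpolation=cv2.INTER_CUBIC))
E
```

```text
(no output)
```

View pics/crop2.png

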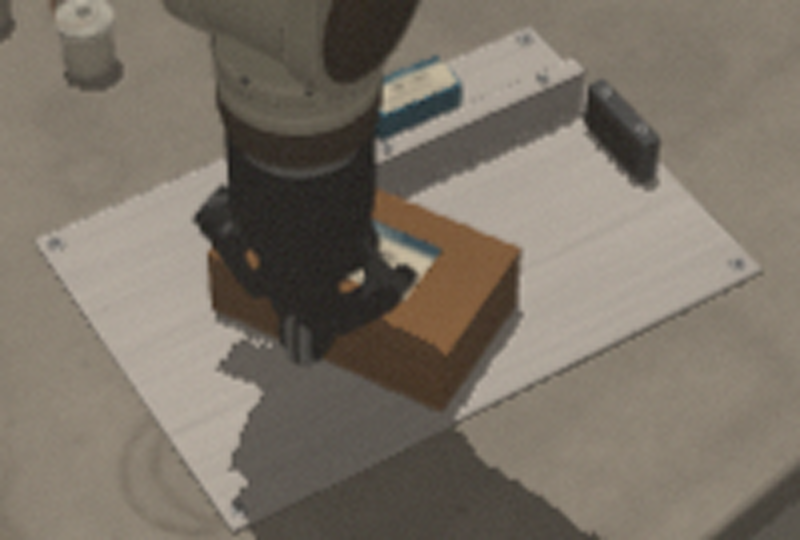

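The box is turning well: top corners at crop (447,353), (520,248) and about (210,258). I'll check the angle and where the post bears.

```bash
cat >> h.py <<'E'
A=-.191;T=np.array([.5325,.0145]);RP=np.array([[np.cos(A),-np.sin(A)],[np.sin(A),np.cos(A)]])
def plate(w): return RP.T@(np.array(w)[:2]-T)
def box(fr,br):  # world points of right-end corners front, back
    a,b=plate(fr),plate(br);d=b-a;yaw=np.arctan2(d[1],d[0]);print("front-right",a,"back-right",b,"len",np.hypot(*d),"yaw",yaw)
    u=d/np.hypot(*d);v=np.array([-u[1],u[0]]);m=(a+b)/2;P=np.array([.05,.015])
    print("post in box-right-mid frame (x,y):",(P-m)@u,(P-m)@v)
    o=monitor.get_obs();t=plate(o['ee_pos']);print("tcp plate",t,"in box",(t-m)@u,(t-m)@v,"tool yaw rel box+180",o['tcp_rot'][2]-180-np.degrees(A+yaw))
E
python3 - <<'E'
from h import *
c=lambda x,y:ray("scene",(225+x/4,190+y/4),.053)
box(c(447,353),c(520,248)); print(plate(c(210,258)))
E
```

```text
front-right [-0.11146904  0.03638076] back-right [-0.07003776 -0.03822124] len 0.08533468787586085 yaw -1.0638439833141131
post in box-right-mid frame (x,y): 0.05441998782143057 0.13078011522231234
tcp plate [-0.04587841  0.08523626] in box -0.05353295495385242 0.08106126326633972 tool yaw rel box+180 -0.5017055430162856
[0.01313045 0.1117378 ]
```

It's 61° to go. The post bears at box y≈+56 mm, the tool is aligned with the face, and nothing has slipped. I'll carry on.

carry_out(targets="-0.05 -0.1 0 0 0 -0.4 -1;-0.05 -0.1 0 0 0 -0.4 -1;-0.05 -0.1 0 0 0 -0.4 -1;-0.05 -0.1 0 0 0 -0.4 -1;-0.05 -0.1 0 0 0 -0.4 -1;-0.05 -0.1 0 0 0 -0.4 -1;-0.05 -0.1 0 0 0 -0.4 -1;-0.05 -0.1 0 0 0 -0.4 -1")

```text
time: 4.97
ee_pos: [0.4823, 0.0787, 0.1928]
tcp_rot: [180.0, -0.2, 125.7]
wrist_force: [-4.6, 9.8, 3.3]
opening: -0.0002
grasp_force: 5.7
```

carry_out(targets="-0.05 -0.1 0 0 0 -0.4 -1;-0.05 -0.1 0 0 0 -0.4 -1;-0.05 -0.1 0 0 0 -0.4 -1;-0.05 -0.1 0 0 0 -0.4 -1;-0.05 -0.1 0 0 0 -0.4 -1;-0.05 -0.1 0 0 0 -0.4 -1;-0.05 -0.1 0 0 0 -0.4 -1;-0.05 -0.1 0 0 0 -0.4 -1")

```text
time: 5.63
ee_pos: [0.4702, 0.0449, 0.1929]
tcp_rot: [179.9, -0.2, 144.0]
wrist_force: [-6.3, 9.4, 4.0]
opening: 0.0002
grasp_force: 4.9
```

```bash
python3 - <<'E'
from h import *
im=camera("scene")[190:325,225:425,::-1]
cv2.imwrite("pics/crop3.png",cv2.resize(im,None,fx=4,fy=4,interpolation=cv2.INTER_CUBIC))
E
```

```text
(no output)
```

View pics/crop3.png

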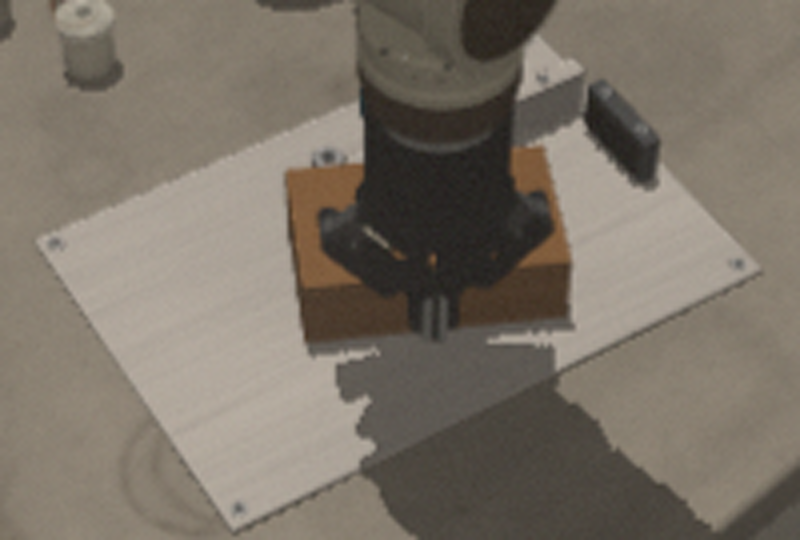

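The box now has its front-right top corner at crop (572,262) and back-right at (547,150), with the post showing just behind its left back at (328,157).

```bash
python3 - <<'E'
from h import *
c=lambda x,y:ray("scene",(225+x/4,190+y/4),.053)
box(c(572,262),c(547,150)); print(plate(c(304,290)),plate(c(286,172)))
E
```

```text
front-right [-0.09345867 -0.05687073] back-right [-0.01592511 -0.09330998] len 0.08566955443206871 yaw -0.4393447251835029
post in box-right-mid frame (x,y): 0.05642974619767593 0.12606485431839398
tcp plate [-0.06691346  0.01743748] in box -0.05041728768968525 0.0785421133912339 tool yaw rel box+180 0.31858606048260896
[-0.03391542  0.07913057] [0.04751326 0.04334278]
```

carry_out(targets="-0.05 -0.1 0 0 0 -0.4 -1;-0.05 -0.1 0 0 0 -0.4 -1;-0.05 -0.1 0 0 0 -0.4 -1;-0.05 -0.1 0 0 0 -0.4 -1;-0.05 -0.1 0 0 0 -0.4 -1;-0.05 -0.1 0 0 0 -0.4 -1;-0.05 -0.1 0 0 0 -0.4 -1;-0.025 -0.05 0 0 0 -0.2 -1")

```text
time: 6.35
ee_pos: [0.4687, 0.0113, 0.1928]
tcp_rot: [179.9, -0.2, 161.2]
wrist_force: [-9.4, 8.3, 6.6]
opening: 0.0001
grasp_force: 5.8
```

carry_out(targets="-0.02 -0.04 0 0 0 -0.16 -1;-0.02 -0.04 0 0 0 -0.16 -1;-0.02 -0.04 0 0 0 -0.16 -1;-0.02 -0.04 0 0 0 -0.16 -1;-0.02 -0.04 0 0 0 -0.16 -1;-0.02 -0.04 0 0 0 -0.16 -1;0 0 0 0 0 0 -1;0 0 0 0 0 0 -1")

```text
time: 7.02
ee_pos: [0.4703, 0.0009, 0.1928]
tcp_rot: [179.9, -0.2, 166.6]
wrist_force: [-12.4, 7.8, 9.2]
opening: 0.0001
grasp_force: 6.5
```

carry_out(targets="-0.015 -0.025 0 0 0 -0.1 -1;-0.015 -0.025 0 0 0 -0.1 -1;-0.015 -0.025 0 0 0 -0.1 -1;-0.015 -0.025 0 0 0 -0.1 -1;0 0 0 0 0 0 -1;0 0 0 0 0 0 -1;0 0 0 0 0 0 -1;0 0 0 0 0 0 -1")

```text
time: 7.68
ee_pos: [0.4707, -0.0027, 0.192]
tcp_rot: [179.8, -0.5, 168.9]
wrist_force: [-17.8, 14.4, 9.0]
opening: -0.0004
grasp_force: 10.2
```

```bash
python3 - <<'E'
from h import *
im=camera("scene")[190:325,225:425,::-1]
cv2.imwrite("pics/crop4.png",cv2.resize(im,None,fx=4,fy=4,interpolation=cv2.INTER_CUBIC))
E
```

```text
(no output)
```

View pics/crop4.png

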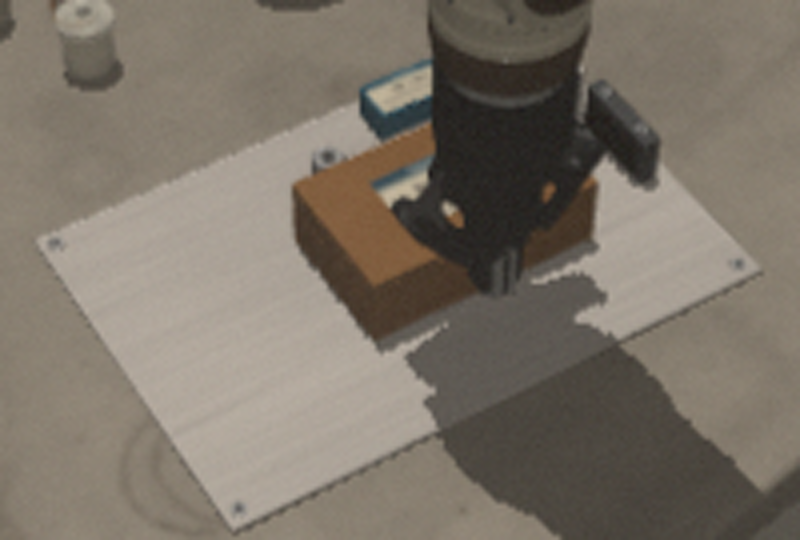

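Box looks parallel to the fence: its top-left corners are at crop (373,287) and (296,187), front-right at about (597,180). Force is ~20 N normal, so it is seated; I'll check numerically.

```bash
python3 - <<'E'
from h import *
c=lambda x,y:plate(ray("scene",(225+x/4,190+y/4),.053))
f,b,r=c(373,287),c(296,187),c(597,180)
print(f,b,r,"end yaw",np.arctan2(*(b-f)[::-1]),"front yaw",np.arctan2(*(f-r)[::-1])-np.pi/2)
o=monitor.get_obs();print(plate(o['ee_pos']),o['wrist_force'],o['q'])
E
```

```text
[-0.0517125   0.04592311] [0.03445327 0.04434508] [-0.0501999  -0.10417034] end yaw -0.018311807021583488 front yaw 0.010077384846356452
[-0.05740639 -0.02865074] [-17.68406389  14.24590141   9.1718981 ] [ -0.39330511  -4.18812948 -22.76726821  71.84129229   0.25644026
  10.65511548]
```

It's seated flush: yaw is about 0, the left end is at y≈+45 mm and about 45 mm of slide remains. I'll release and go round to the left end.

carry_out(targets="0.05 0 0 0 0 0 -1;0.1 0 0 0 0 0 -1;0.5 0 0 0 0 0 -1;0.5 0 0 0 0 0 -1;0 0.9 0 0 0 0 -1;0 0.9 0 0 0 0 -1;0 0.9 0 0 0 0 -1;0 0.9 0 0 0 0 -1")

```text
time: 8.4
ee_pos: [0.4558, 0.1474, 0.1931]
tcp_rot: [180.0, 0.1, 168.8]
wrist_force: [0.9, -0.2, 0.0]
opening: -0.0002
grasp_force: 0.0
```

carry_out(targets="0 0 0 0 0 0.98 -1;0 0 0 0 0 0.98 -1;0 0 0 0 0 0.98 -1;0 0 0 0 0 0.98 -1;0 0 0 0 0 0.98 -1;0 0 0 0 0 0.98 -1;0 0 0 0 0 0.98 -1;0 0 0 0 0 0.98 -1")

```text
time: 9.07
ee_pos: [0.4558, 0.1459, 0.1928]
tcp_rot: [180.0, 0.0, 123.6]
wrist_force: [-0.1, -0.6, 0.4]
opening: -0.0001
grasp_force: 0.0
```

carry_out(targets="0 0 0 0 0 0.98 -1;0 0 0 0 0 0.98 -1;0 0 0 0 0 0.98 -1;0 0 0 0 0 0.98 -1;0 0 0 0 0 0.98 -1;0 0 0 0 0 0.98 -1;0 0 0 0 0 0.98 -1;0 0 0 0 0 0.98 -1")

```text
time: 9.73
ee_pos: [0.4558, 0.1459, 0.1928]
tcp_rot: [180.0, 0.0, 78.7]
wrist_force: [-0.1, 0.7, 0.1]
opening: -0.0002
grasp_force: 0.0
```

```bash
python3 - <<'E'
from h import *
o=monitor.get_obs();print(o['time'],o['ee_pos'],plate(o['ee_pos']),o['wrist_force'],o['tcp_rot'],o['q'])
im=camera("scene")[190:325,225:425,::-1]
cv2.imwrite("pics/crop5.png",cv2.resize(im,None,fx=4,fy=4,interpolation=cv2.INTER_CUBIC))
E
```

```text
9.7333 [0.45577177 0.14591247 0.19277026] [-0.10028037  0.11445656] [-0.11596218  0.66557738  0.09962895] [1.79970079e+02 2.07162263e-02 7.87060492e+01] [ 1.77597522e+01 -3.39500889e+00 -2.19302140e+01  7.14486993e+01
 -3.26399523e-02  1.19053693e+02]
```

View pics/crop5.png

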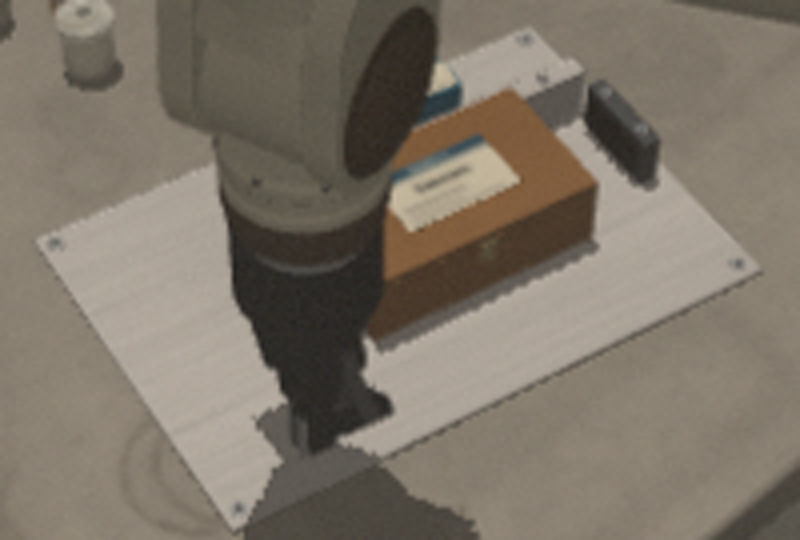

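The box lies along the fence with its hook (488,248) to the robot side; its right-end top corner is at (597,182) and the stop is at (625,135). I'll bring the pusher behind the left end.

carry_out(targets="0 0.55 0 0 0 0 -1;0 0.55 0 0 0 0 -1;0 0.55 0 0 0 0 -1;0 0.55 0 0 0 0 -1;-0.3 0 0 0 0 0 -1;-0.3 0 0 0 0 0 -1;-0.3 0 0 0 0 0 -1;-0.3 0 0 0 0 0 -1")

```text
time: 10.45
ee_pos: [0.532, 0.0811, 0.1926]
tcp_rot: [-180.0, 0.0, 79.0]
wrist_force: [-0.3, 0.5, 0.1]
opening: 0.0002
grasp_force: 0.0
```

carry_out(targets="-0.1 0 0 0 0 0 -1;-0.1 0 0 0 0 0 -1;-0.1 0 0 0 0 0 -1;-0.1 0 0 0 0 0 -1;-0.1 0 0 0 0 0 -1;-0.1 0 0 0 0 0 -1;-0.1 0 0 0 0 0 -1;-0.1 0 0 0 0 0 -1")

```text
time: 11.12
ee_pos: [0.5268, 0.0517, 0.1931]
tcp_rot: [180.0, -0.2, 79.1]
wrist_force: [-0.6, 8.4, 1.4]
opening: -0.0
grasp_force: 4.1
```

carry_out(targets="-0.05 0 0 0 0 0 -1;-0.05 0 0 0 0 0 -1;-0.05 0 0 0 0 0 -1;-0.05 0 0 0 0 0 -1;-0.05 0 0 0 0 0 -1;-0.05 0 0 0 0 0 -1;-0.05 0 0 0 0 0 -1;-0.05 0 0 0 0 0 -1")

```text
time: 11.78
ee_pos: [0.5238, 0.0361, 0.1931]
tcp_rot: [180.0, -0.2, 79.1]
wrist_force: [-0.6, 8.4, 0.8]
opening: -0.0001
grasp_force: 4.0
```

```bash
python3 - <<'E'
from h import *
o=monitor.get_obs();print(o['time'],plate(o['ee_pos']),o['wrist_force'])
im=camera("scene")[190:325,225:425,::-1]
cv2.imwrite("pics/crop6.png",cv2.resize(im,None,fx=4,fy=4,interpolation=cv2.INTER_CUBIC))
E
```

```text
11.7833 [-0.01263059  0.01954355] [-0.57208366  8.42704031  0.78651987]
```

View pics/crop6.png

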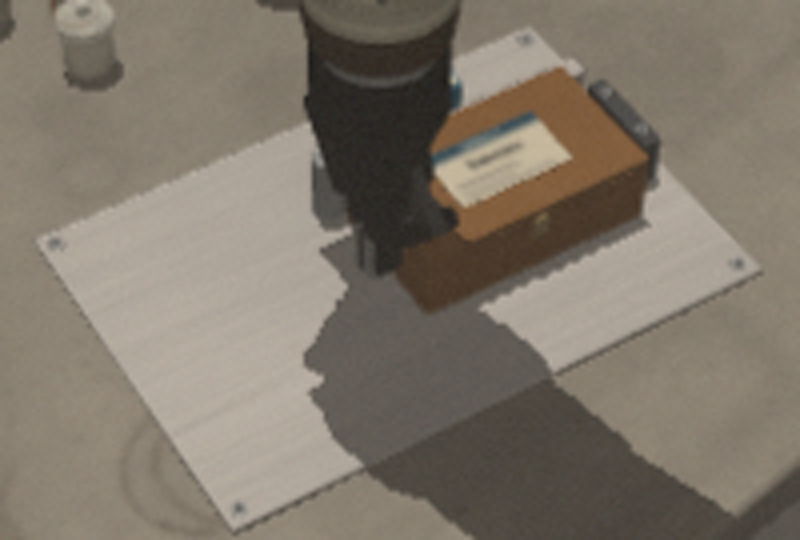

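The box is still flush and its right end is now about 10 mm from the stop (top corner (648,158)). From here I'll go slowly.

carry_out(targets="-0.02 0 0 0 0 0 -1;-0.02 0 0 0 0 0 -1;-0.02 0 0 0 0 0 -1;-0.02 0 0 0 0 0 -1;-0.02 0 0 0 0 0 -1;-0.02 0 0 0 0 0 -1;-0.02 0 0 0 0 0 -1;-0.02 0 0 0 0 0 -1")

```text
time: 12.5
ee_pos: [0.5226, 0.0298, 0.1931]
tcp_rot: [180.0, -0.2, 79.1]
wrist_force: [-0.8, 7.8, 1.2]
opening: -0.0
grasp_force: 4.1
```

carry_out(targets="-0.01 0 0 0 0 0 -1;-0.01 0 0 0 0 0 -1;-0.01 0 0 0 0 0 -1;-0.01 0 0 0 0 0 -1;-0.01 0 0 0 0 0 -1;0 0 0 0 0 0 -1;0 0 0 0 0 0 -1;0 0 0 0 0 0 -1")

```text
time: 13.17
ee_pos: [0.5222, 0.0279, 0.1931]
tcp_rot: [180.0, -0.2, 79.1]
wrist_force: [-0.3, 8.3, 1.7]
opening: -0.0003
grasp_force: 3.8
```

carry_out(targets="-0.01 0 0 0 0 0 -1;-0.01 0 0 0 0 0 -1;-0.01 0 0 0 0 0 -1;-0.01 0 0 0 0 0 -1;-0.01 0 0 0 0 0 -1;0 0 0 0 0 0 -1;0 0 0 0 0 0 -1;0 0 0 0 0 0 -1")

```text
time: 13.83
ee_pos: [0.5219, 0.0264, 0.1931]
tcp_rot: [180.0, -0.2, 79.1]
wrist_force: [-0.1, 12.7, 0.8]
opening: 0.0002
grasp_force: 6.0
```

carry_out(targets="-0.008 0 0 0 0 0 -1;0 0 0 0 0 0 -1;0 0 0 0 0 0 -1;0 0 0 0 0 0 -1;0 0 0 0 0 0 -1;0 0 0 0 0 0 -1;0 0 0 0 0 0 -1;0 0 0 0 0 0 -1")

```text
time: 14.5
ee_pos: [0.5219, 0.0263, 0.1931]
tcp_rot: [180.0, -0.3, 79.1]
wrist_force: [0.7, 12.9, 0.1]
opening: -0.0001
grasp_force: 7.0
```

carry_out(targets="-0.012 0 0 0 0 0 -1;0 0 0 0 0 0 -1;0 0 0 0 0 0 -1;0 0 0 0 0 0 -1;0 0 0 0 0 0 -1;0 0 0 0 0 0 -1;0 0 0 0 0 0 -1;0 0 0 0 0 0 -1")

```text
time: 15.17
ee_pos: [0.5219, 0.0261, 0.1931]
tcp_rot: [180.0, -0.3, 79.2]
wrist_force: [1.1, 17.7, 1.2]
opening: 0.0002
grasp_force: 8.4
```

```bash
python3 - <<'E'
from h import *
o=monitor.get_obs();print(o['time'],plate(o['ee_pos']),o['wrist_force'])
E
```

```text
15.1667 [-0.01264098  0.00937506] [ 1.06505275 17.71053911  1.22511339]
```

The push is about 17 N on a steep rise, so the box is pressed home. I'll back off and check.

carry_out(targets="0.02 0 0 0 0 0 -1;0.05 0 0 0 0 0 -1;0.3 0 0 0 0 0 -1;0.6 0 0 0 0 0 -1;0.8 0 0 0 0 0 -1;0.8 0 0 0 0 0 -1;0.8 0 -0.5 0 0 0 -1;0.8 0 -0.5 0 0 0 -1")

```text
time: 15.83
ee_pos: [0.553, 0.1898, 0.232]
tcp_rot: [-179.9, 0.1, 79.0]
wrist_force: [0.6, -0.1, 0.1]
opening: 0.0001
grasp_force: 0.0
```

```bash
python3 - <<'E'
from h import *
o=monitor.get_obs();print(o['time'],o['ee_pos'],o['wrist_force'])
im=camera("scene")[190:325,225:425,::-1]
cv2.imwrite("pics/crop7.png",cv2.resize(im,None,fx=4,fy=4,interpolation=cv2.INTER_CUBIC))
E
```

```text
15.8333 [0.55303756 0.18978002 0.23198349] [ 0.55708637 -0.11584619  0.13927431]
```

View pics/crop7.png

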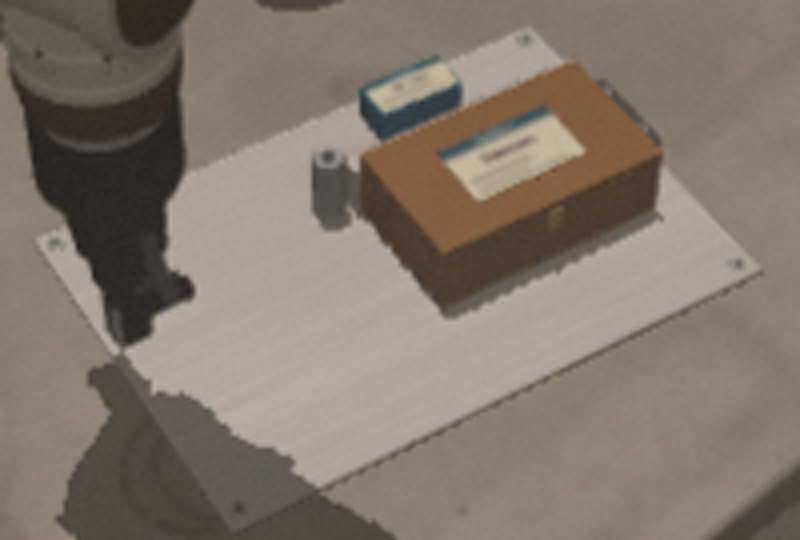

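Box is docked against the stop with clean edges: top corners (443,252), (362,157), (575,62) and (662,155). I'll check that it's square.

```bash
python3 - <<'E'
from h import *
p=[ray("scene",(225+x/4,190+y/4),.053) for x,y in [(443,252),(362,157),(575,62),(662,155)]]
a,t,e=fit([(-.046,.075),(.044,.075),(.044,-.075),(-.046,-.075)],p)
print("yaw",a-A,"origin",plate(t),"expected (-.004,-.075)",e)
E
```

```text
yaw -0.008650389156963117 origin [-0.00743975 -0.07395002] expected (-.004,-.075) [0.00306119 0.00232924 0.00109284 0.00143077]
```

The box is square within about 0.01 rad. Allowing for the roughly 3 mm x bias I saw in this camera, it matches the docked pose and the earlier reading taken while it was pressed on the fence. I'm handing in.

```bash
python3 -c "
from workcell import bot
print(bot.job_done())"
```

```text
the job is handed in; nothing more can be done
None
```

I turned the box round the post, slid it along the fence, pressed it home at about 17 N and handed the job in at about 16 s; no pass or fail came back, its 3 mm fit to fence and stop was checked only by camera (good to about 3 mm), and I viewed 12 pictures, two over the limit of 10.

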